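Press a power resistor home with locking pliers and free them

TASK

One of the two power resistors on the cooling plate in the vise, the outer one, stands proud: slide the open locking pliers' jaws over the plate's free end until their throat bears firmly on it, squeeze the handles over centre so that they lock and press the resistor home, and let them hold on by themselves, hands off, for two seconds, square on the plate, so that the thermal paste spreads. Then press the release lever so that they spring open, draw them back off the plate and leave them lying open on the bench, clear of it. Go gently: the plate is only lightly nipped and must not be shifted in the vise, and the things standing about stay where they are.

Things in the scene. Friction and masses are not known exactly. Their poses are not given: they have to be found in the camera images.
- pliers: Loose locking C-clamp pliers, bare steel, 0.3 to 0.5 kg, lying flat, all parts up to 18 mm high. Origin on the bench under the jaw rivet, z up; +x runs forward to the jaws (tips at x = 70 mm), -x back along the handles; +y is the side of the FIXED jaw and handle, -y that of the MOVING jaw, handle and release lever. Sprung open, the moving jaw's back reaches y = -50
- plier_link (a joint): toggle link inside the pliers: 0 = sprung fully open, 0.60 = dead centre, 0.69 to 0.73 = locked over centre against its stop, where it stays with hands off; brought back below 0.55 it springs to 0
- plier_release (a joint): release lever, riveted in the moving handle: 0 = at rest (sprung), 0.19 = fully pressed, its tail swung toward that handle. Pressed to 0.12 or 0.18 (7 to 10 mm at the tail, 2 to 8 N, best pinched between tail and moving handle) it breaks the toggle back over centre and the pliers spring open
- throat (a point): bottom of the pliers' mouth, the face that stops against the plate's end: x = 21.5, y = 6 mm in the pliers' frame, 9 above their underside; the face spans y = 0 to 12. Seated firmly when it bears on the plate's end with 4 to 7 N, which must be felt: 1 mm of arm travel past first touch gives about 5 N
- anvil (a point): centre of the fixed jaw's pad face (15 wide, 13 high, facing -y of the pliers), x = 62, y = 8 mm, 9 up. The open moving pad's nearest corner is at x = 53, y = -14.5, so the mouth takes the plate and proud resistor (19.5 together) with only 3 to spare in all: lay the fixed jaw's pad lightly against the plate's bare side, then slide on
- fixed_handle (a point): middle of the rear part of the fixed handle, x = -94, y = 9 mm of the pliers, 9 up. The handle is a straight bar 14 wide (y = 2 to 16), x = -26 to -104, then a round screw knob 12 across to x = -118. Open, there is 33 of free space on its inner (-y) side here for a finger. Held firmly here (80 N) the pliers can be carried level
- moving_handle (a point): middle of the moving handle, a bar 12 wide, 83 mm behind its rivet: at about x = -85, y = -38 of the pliers sprung open, y = -14 locked. Over their outsides the two handles measure 60 here when open, 36 to 41 locked. Squeezing takes 4 to 8 N, somewhat more to snap over centre. Squeeze so that the fixed handle stays put, or the pliers twist on the plate
- handle_end (a point): middle of the moving handle, a bar 12 wide, 11 mm short of its rear end, 9 above the bench: at about x = -133, y = -53 of the pliers sprung open, x = -135, y = -13 locked. It reaches 28 farther back than the fixed handle's knob when locked
- release_tail (a point): middle of the release lever's tail, a flat steel lug 5 mm thick, 16 high, 31 long, standing beside handle_end on its inner (+y) side. Tail and handle end measure about 30 over their outsides at rest, 20 to 24 when it unlocks and 19 with the tail fully pressed
- vise: low blue vise bolted to the bench, 84 x 150 mm on plan, 42 high, gripping the cooling plate. Origin on the bench on the plate's middle plane, z up; the plate sticks out toward its -x, with its end at x = -138; +y is the plate's bare side, -y the side of the resistors
- plate: upright aluminium cooling plate 3 mm thick (y = -1.5 to 1.5), 3 to 29 above the bench; axes as the vise's, origin on the bench under its free end, from which it runs along +x into the vise, 96 away. The first 26 are bare on both sides. Only lightly nipped: 10 N along x shifts it in the vise
- plate_end (a point): middle of the plate's free end edge, 9 mm above the bench, axes as the plate's
- resistor: OUTER of two like aluminium-cased resistors on the plate's -y side, 28 mm long (x), 14 thick, 14 high, centred 40 from the plate's free end, 10 above the bench. Origin: middle of its back face, at y = -4 of the plate as found, -1.5 when home; two tight studs: 6 N pushes it and it stays put. With the throat at the plate's end the pads stand on its middle
- solder: bystander: reel of solder, 60 mm across, 40 high
- flux: bystander: small amber bottle, 42 mm across, 85 high
- boards: bystander: two small circuit boards stacked, 75 x 50 x 8 mm
- screwdriver: bystander: screwdriver 160 mm long

How it is judged:
On the way, in this order (a step that is already met when the one before it is completed fails the run):
1. the open pliers' jaws are over the plate with the throat bearing on its end (3 N or more) (x of throat in the frame of plate_end above -0.0015 m and y of throat in the frame of plate_end between -0.007 and 0.007 m and value of joint plier_link below 0.4 rad and contact force between pliers_c6 and plate above 3 N), for 0.1 s.
2. locked over centre on the resistor, now home, the pliers hold by themselves for 1.5 s, clear of the fingers, square on the plate (3 degrees), throat within 1.5 mm of its end (x of throat in the frame of plate_end above -0.0015 m and y of throat in the frame of plate_end between -0.007 and 0.007 m and value of joint plier_link above 0.67 rad and y of resistor in the frame of plate above -0.0023 m and contact force between the fingers and pliers below 0.3 N and angle between the x axis of pliers and the x axis of plate, either way round below 0.06 rad and contact force between pliers and resistor above 8 N), for 1.5 s.
3. the release lever is pressed while the pliers are still locked (value of joint plier_release above 0.05 rad and value of joint plier_link above 0.53 rad).
4. the pliers have come unlocked while still on the plate (value of joint plier_link below 0.48 rad and not (x of throat in the frame of plate_end below -0.053 m)).
At the end, for the whole second after the job is handed in: The resistor is home (its back within 0.8 mm of the plate); the pliers lie flat, still and sprung open (link below 0.25) on the bench with the throat at least 53 mm back from the plate's end, so that the jaws are clear of it; the plate is within 1 mm of where it was in the vise (y of resistor in the frame of plate above -0.0023 m and x of throat in the frame of plate_end below -0.053 m and value of joint plier_link below 0.25 rad and distance of plate from where it was at the start of the episode below 0.001 m and angle between pliers's own z axis and vertical below 0.1 rad and height (world z) of pliers below 0.004 m and linear speed of pliers below 0.01 m/s); the robot touches nothing.
It fails at once if the cooling plate is shifted in the vise by more than 1 mm (distance of plate from where it was at the start of the episode above 0.001 m).
It fails at once if the resistor is pressed with more than 50 N (contact force between anything else and resistor above 50 N).
It fails at once if a bystander (solder reel, bottle, boards, screwdriver) is moved by more than 20 mm (distance of any of solder, flux, boards, screwdriver from where it was at the start of the episode above 0.02 m).
It also fails if it takes over 69 s, if anything falls off the work surface, if the arm or the gripper's body presses on something with over 40 N, if the wrist force passes 120 N, or if a joint passes its speed limit or range.

ROBOT

A 7-joint arm with a two-finger parallel gripper is mounted at the origin on the work surface. World frame = base frame: x ahead of the robot, y to its left, z up, the work surface at z = 0. Lengths are in m, angles in rad, forces in N, time in s.
With the tool pointing down it reaches from about 0.425 to 0.95 m from the base axis. Payload 4.7 kg.
Tool frame: the origin (TCP) lies on the centre line of the jaws, within the pads' length; the fingertips stand robot.nose_length ahead of it and the grasp point (between the pads) lies 8 mm behind it (robot.nose_length is the distance from the TCP to the fingertips, in m); z points along the fingers, y is the line along which they close (so a half turn about z gives the same grasp; the last joint's range is limited). The gripper opens to 85 mm and grips with 20 to 120 N. Pads are 22 mm wide; open, the fingers measure 114 mm over their backs; the gripper's body (76 mm by 85 mm) begins 54 mm behind the grasp point. The pads swing forward as they close: fully open they stand 13 mm farther back than shut.
Start: joints at [-1.336, 0.469, -0.049, 1.532, 0.024, 1.141, -0.082], TCP at [0.176, 0.652, 0.242] pointing down, gripper open.
Joint ranges: [-2.59, 2.59], [-0.33, 1.99], [-1.39, 1.29], [0.1, 2.45], [-1.04, 4.18], [0.21, 1.99], [-2.66, 2.66]. Speed limits (rad/s): [2.57, 2.57, 3.14, 3.14, 3.14, 3.14, 3.14].

INTERFACE

Orientations are given as [roll, pitch, yaw] about the fixed x, y, z axes, in that order (R = Rz(yaw) Ry(pitch) Rx(roll)).
In Python, from plant import robot, eoat, grab_frame gives the robot as it stands (robot), with the cameras as plain functions and the gripper (eoat). Calls block until the motion is done:
- robot.goto(position, orientation): joint-space move of the TCP to a pose.
- robot.move_straight(position, vel=0.15, attitude=None, contact_N=None): straight line of the TCP; attitude=None keeps the orientation; vel is the mean speed in m/s. With contact_N (N) it stops when the force on the tool has changed by that much, and returns True; else False.
- robot.move_joints(angles): joint-space move.
- eoat.grip(opening, strength=None): opening from 0.0 (shut) to 1.0 (fully open); strength is the grip in N (None keeps the last); returns when the fingers have stopped.
- robot.sleep(seconds).
- robot.inverse_kinematics(position, orientation): joint angles nearest the present ones, or None.
- robot.sense(): the state.
- grab_frame(name): name is "scene" or "side" or "wrist"; returns a dict with "image" (480x640x3 uint8, red, green, blue), "range_z" (480x640 float32, m along the optical axis (not along the pixel's ray), 0 where there is no reading), "fx", "fy", "cx", "cy" (pixels), "dist_coeffs" ([k1, k2, p1, p2, k3] as OpenCV has them; the pictures are not rectified), "R" (3x3) and "t" (3): a world point X has camera coordinates R X + t. Camera axes: x right, y down, z forward; pixel columns grow to the right and rows downward; lengths in m; the calibration is good to about 2 mm. A picture is of the moment at which its call begins.
A pose or a line that the arm cannot do raises robot.IKError and nothing moves.
- robot.close_job(): hands the job in; it is judged then, once.
The state is a dict: "t": time; "joint_pos": joint angles; "joint_velocities": joint speeds; "effort": joint torques, N m; "tcp_pos": TCP position; "tcp_rot": TCP orientation; "wrist_force": force on the tool from outside, world axes, zero at the start; "torque": the same for the moment, N m; "opening": opening from 0.0 (shut) to 1.0 (fully open); "gripper_force": force on a finger pad.
Only numpy, scipy, OpenCV 4.12 (cv2) and the standard library are available. Lean on these libraries where they do the work, as an engineer would, in place of code of your own. Each camera call takes 0.05 s, during which the arm holds its last target. There are 200 camera calls.

## Working session

There is one attempt and no reset: what is moved stays moved. The work goes in short steps, each a Python script; the robot and the scene stay as the last script left them, time stands still between calls to the robot, and variables do not carry over. Pictures are saved under pics/ and viewed, at most 10 in all, crops included, and the job is handed in when it is done.

```bash
ls; mkdir -p pics
cat > h.py <<'E'
import numpy as np, cv2
from plant import robot, eoat, grab_frame
def save(name):
    f=grab_frame(name); return f
def world(f,u,v,z=None,depth=None):
    K=np.array([[f['fx'],0,f['cx']],[0,f['fy'],f['cy']],[0,0,1]]); D=np.array(f['dist_coeffs'],float)
    p=cv2.undistortPoints(np.array([[[u,v]]],float),K,D)[0,0]; R=np.array(f['R']);t=np.array(f['t'])
    d=R.T@np.array([p[0],p[1],1]); c=-R.T@t
    if z is not None: s=(z-c[2])/d[2]
    else: s=depth if depth else f['range_z'][int(round(v)),int(round(u))]
    return c+s*d
E
python3 - <<'E'
from h import *
import pickle
s=robot.sense();print(s['t'],s['tcp_pos'],s['tcp_rot'],s['wrist_force'],s['opening'],robot.nose_length)
fs={}
for n in ['scene','side','wrist']:
    f=fs[n]=grab_frame(n); print(n,-np.array(f['R']).T@f['t'],f['fx'])
pickle.dump(fs,open('f0.pkl','wb'))
cv2.imwrite('pics/a.png',np.vstack([cv2.resize(np.hstack([fs['scene']['image'],fs['side']['image']])[:,:,::-1],(800,300),interpolation=cv2.INTER_AREA),cv2.resize(fs['wrist']['image'][:,:,::-1],(400,300)).repeat(1,0) if 0 else np.hstack([cv2.resize(fs['wrist']['image'][:,:,::-1],(400,300)),np.zeros((300,400,3),np.uint8)])]))
E
```

```text
pics
plant.py
0.0 [0.17581063 0.65110538 0.24123405] [-3.13960717e+00  5.12403441e-05  2.87787228e+00] [-1.10025016 -0.75958686 -1.20111254] 0.9980099843416961 0.011
scene [ 0.98094768 -0.4767793   1.03290079] 583.603225708853
side [0.48820747 0.93016795 0.64440353] 516.6863149718541
wrist [0.09758855 0.67268994 0.37263001] 358.861390142189
```

View pics/a.png

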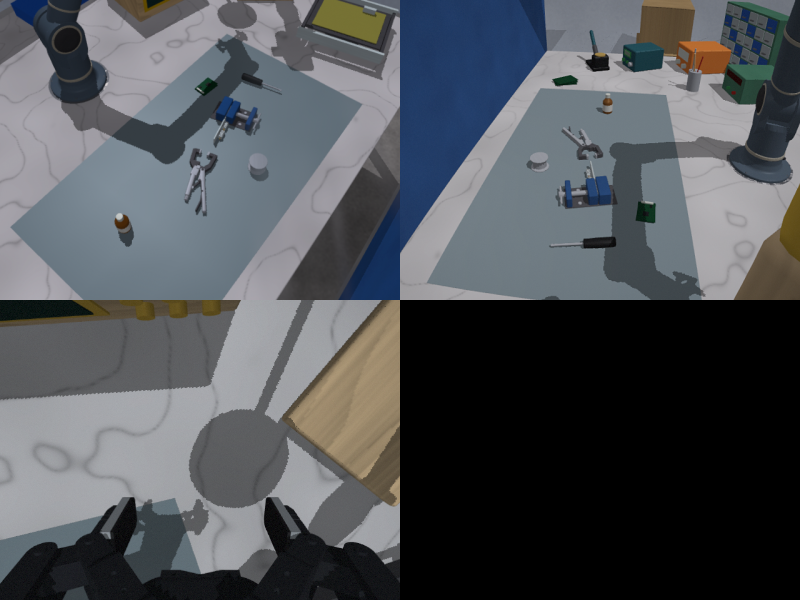

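The scene view shows the pliers near (320,290) full-res, jaws toward the vise at (375,185). The reel is at (413,265). Next I enlarge this area.

Run:
```python
from h import *
import pickle
fs=pickle.load(open('f0.pkl','rb'))
a=fs['scene']['image'][150:350,280:440,::-1]; b=fs['side']['image'][190:340,200:360,::-1]
A=cv2.resize(a,None,fx=3,fy=3,interpolation=cv2.INTER_CUBIC);B=cv2.resize(b,(320,300),interpolation=cv2.INTER_CUBIC)
c=np.zeros((600,800,3),np.uint8);c[:,:480]=A;c[:300,480:]=B
cv2.imwrite('pics/b.png',c)
f=fs['scene']
for n,u,v in [('jawmid',325,250),('tail',325,335),('vise',375,190),('reel',413,262),('boards',330,138)]:
    print(n,world(f,u,v))
```

```text
jawmid [5.89980478e-01 2.73778979e-02 3.61536831e-04]
tail [ 0.71252551 -0.12815253  0.01763461]
vise [0.58428217 0.21220753 0.01145848]
reel [0.75817608 0.09476565 0.03901818]
boards [0.40839876 0.27671396 0.00431955]
```

View pics/b.png

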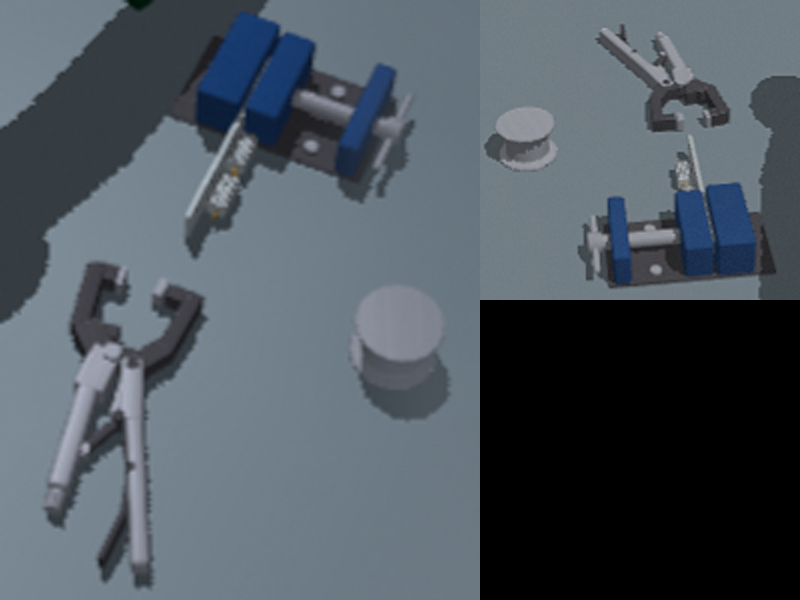

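Run:
```python
from h import *
import pickle
fs=pickle.load(open('f0.pkl','rb'))
f=fs['scene']
S=lambda x,y:(280+x/3,150+y/3)
P={}
for n,x,y,z in [('knob',55,495,.012),('fixhandle front',95,375,.018),('fixpad',123,282,.015),('movpad',160,290,.015),('plate_end_top',190,222,.029),('plate_vise_top',240,118,.029),('movend',140,568,.015),('tail',103,562,.015)]:
    P[n]=world(f,*S(x,y),z=z);print(n,P[n].round(4))
d=P['fixhandle front']-P['knob'];print('handle yaw',np.degrees(np.arctan2(d[1],d[0])))
d=P['plate_vise_top']-P['plate_end_top'];print('plate yaw',np.degrees(np.arctan2(d[1],d[0])))
fw=fs['wrist'];R=np.array(fw['R']);print('wrist cam axis world',R[2],'right',R[0])
for p in [(.60,-.05,.25),(.60,-.15,.25),(.62,0.0,.03)]:
  for yaw in (1.6,2.0,-1.4,-1.1):
    print(p,yaw,robot.inverse_kinematics(p,[np.pi,0,yaw]))
```

```text
knob [ 0.6452 -0.1256  0.012 ]
fixhandle front [ 0.6121 -0.0437  0.018 ]
fixpad [0.58   0.0265 0.015 ]
movpad [0.604  0.0372 0.015 ]
plate_end_top [0.5913 0.087  0.029 ]
plate_vise_top [0.5646 0.1817 0.029 ]
movend [ 0.7197 -0.1322  0.015 ]
tail [ 0.6991 -0.1434  0.015 ]
handle yaw 112.01819273825953
plate yaw 105.76906935693533
wrist cam axis world [ 0.30896379 -0.08485515 -0.94728084] right [ 0.26036176  0.96550986 -0.00156884]
(0.6, -0.05, 0.25) 1.6 [-0.50755861  0.39831048  0.70085956  1.7362661  -0.2829384   1.11050358
  0.31108243]
(0.6, -0.05, 0.25) 2.0 [-0.50354104  0.39707198  0.69495772  1.73605999 -0.28012867  1.10995941
  0.70835865]
(0.6, -0.05, 0.25) -1.4 [-0.75150525  0.54264682  1.11655569  1.7475799  -0.52391579  1.18784801
 -2.45710632]
(0.6, -0.05, 0.25) -1.1 [-0.75150525  0.54264682  1.11655569  1.7475799  -0.52391579  1.18784801
 -2.15710632]
(0.6, -0.15, 0.25) 1.6 [-0.46053873  0.48774998  0.90898852  1.70385764 -0.41576456  1.15638389
  0.59270577]
(0.6, -0.15, 0.25) 2.0 [-0.47106323  0.49433496  0.92746256  1.70435789 -0.42689156  1.16005131
  1.00312175]
(0.6, -0.15, 0.25) -1.4 [-0.56623786  0.57688079  1.11511528  1.70865269 -0.55088549  1.21010012
 -2.28182886]
(0.6, -0.15, 0.25) -1.1 [-0.56623786  0.57688079  1.11511528  1.70865269 -0.55088549  1.21010012
 -1.98182886]
(0.62, 0.0, 0.03) 1.6 [-0.40082741  0.67040983  0.46645076  1.85515515 -0.43812013  0.71898993
  0.34308095]
(0.62, 0.0, 0.03) 2.0 [-0.33595969  0.652747    0.37277295  1.85123052 -0.34955684  0.70218365
  0.66587795]
(0.62, 0.0, 0.03) -1.4 [-0.76792102  0.95280935  1.10203148  1.87495752 -1.02408601  1.01825939
 -2.17455424]
(0.62, 0.0, 0.03) -1.1 [-0.76792102  0.95280935  1.10203148  1.87495752 -1.02408601  1.01825939
 -1.87455424]
```

Run:
```python
from h import *
import pickle
o=[np.pi,0,1.9]
robot.goto([.61,-.01,.2],o); robot.sleep(.3); f1=grab_frame('wrist')
robot.move_straight([.655,-.09,.2],vel=.3); robot.sleep(.3); f2=grab_frame('wrist')
pickle.dump((f1,f2),open('w.pkl','wb'));print(robot.sense()['t'])
a,b=[f['image'][:,:,::-1] for f in (f1,f2)]
cv2.imwrite('pics/c.png',np.vstack([cv2.resize(np.hstack([a,b]),(800,300),interpolation=cv2.INTER_AREA)]))
```

```text
4.1
```

View pics/c.png

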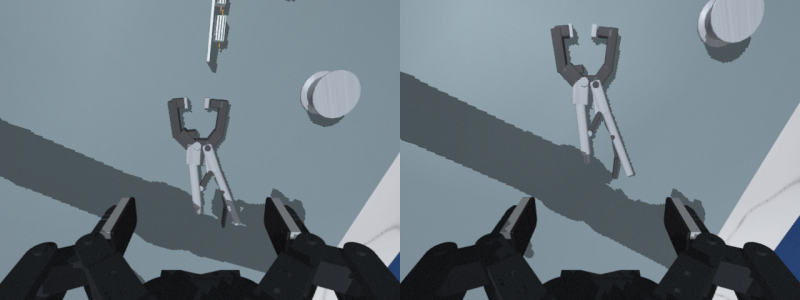

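Both wrist views show the open pliers pointing up-image. In view 1 the jaws are at about (315,160), with the plate end above at (337,105) in full-res pixels. In view 2 the jaws are at about (295,45). Enlarging both.

Run:
```python
from h import *
import pickle
f1,f2=pickle.load(open('w.pkl','rb'))
z=lambda f,r,c,k:cv2.resize(f['image'][r[0]:r[1],c[0]:c[1],::-1],None,fx=k,fy=k,interpolation=cv2.INTER_CUBIC)
c=np.zeros((600,800,3),np.uint8)
B=z(f1,(150,350),(260,400),3);c[:,:420]=B
A=z(f1,(0,120),(310,385),5);c[:,425:800]=A[:, :375]
cv2.imwrite('pics/d.png',c)
cv2.imwrite('pics/e.png',z(f2,(30,300),(235,385),2.2))
```

```text
(no output)
```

View pics/d.png

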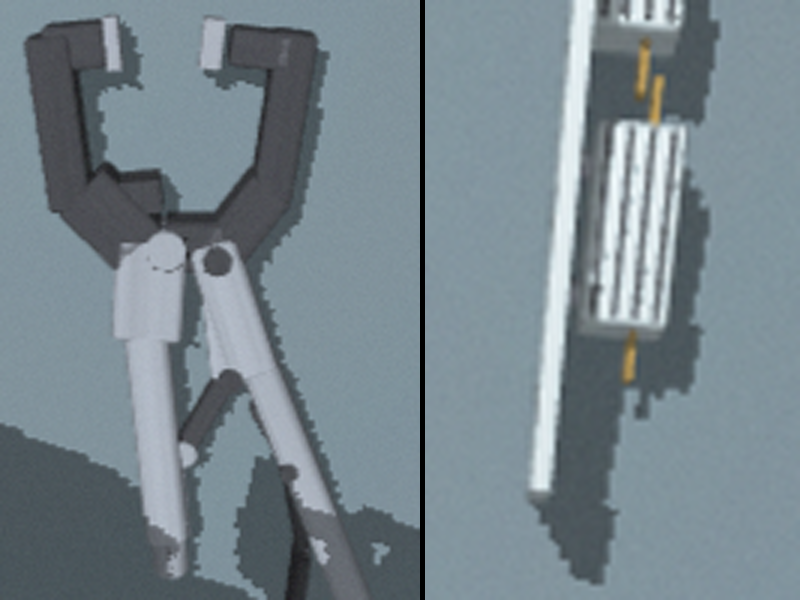

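View pics/e.png

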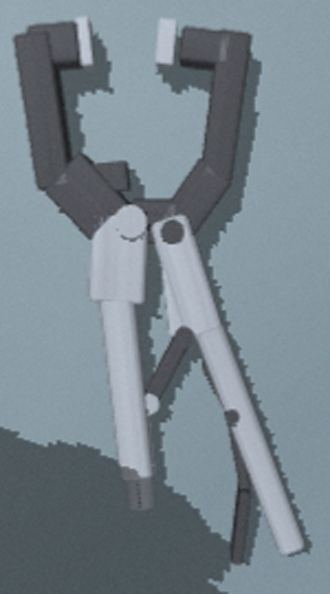

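Picture d (view 1): the fixed pad's face is at (120,18)-(121,68), the throat lug's tip at (161,190), and the knob end at (172,578). The plate's top strip runs from (538,492) up to (583,0). Picture e shows the same pliers. I'll back-project with range and fit.

```bash
cat >> h.py <<'E'
def cloud(f,r,c):
    vv,uu=np.mgrid[r[0]:r[1],c[0]:c[1]]
    K=np.array([[f['fx'],0,f['cx']],[0,f['fy'],f['cy']],[0,0,1]]); D=np.array(f['dist_coeffs'],float)
    p=cv2.undistortPoints(np.stack([uu.ravel(),vv.ravel()],1).astype(float)[:,None],K,D)[:,0]
    d=f['range_z'][vv.ravel(),uu.ravel()].astype(float)
    X=(np.c_[p,np.ones(len(p))]*d[:,None]-np.array(f['t']))@np.array(f['R'])
    return X,f['image'][vv.ravel(),uu.ravel()]
E
python3 - <<'E'
from h import *
import pickle
f1,f2=pickle.load(open('w.pkl','rb'))
F0=[f1['R'],f1['t']]
for f,off,k,name in [(f1,(260,150),3,'d'),(f2,(235,30),2.2,'e')]:
    pts={'d':dict(knobend=(173,577),knobL=(161,560),hRfront=(177,342),hLfront=(130,342),hRback=(183,535),hLback=(150,530),throat0=(161,178),padtip=(118,18),padback=(121,68),jawtipL=(45,32),mpad=(203,68)),
         'e':dict(knobend=(141,508),hRfront=(139,301),hLfront=(103,301),hRback=(151,475),hLback=(121,475),throat0=(130,165),padtip=(89,17),padback=(94,63),mpad=(157,62))}[name]
    for n,(x,y) in pts.items():
        u,v=off[0]+x/k,off[1]+y/k
        print(name,n,world(f,u,v,z=.018 if n[0]=='h' else .0155).round(4))
for f,r,c in [(f1,(150,380),(240,420)),(f2,(30,310),(225,400))]:
    X,_=cloud(f,r,c); h=np.histogram(X[:,2],np.arange(-.006,.024,.002));print(h[0])
    g=X[(X[:,2]<.004)];print('bench z',g[:,2].mean(),g[:,2].std())
X,_=cloud(f1,(0,110),(300,360)); m=(X[:,2]>.024)&(X[:,2]<.034)&(X[:,0]<.62); P=X[m]
print(len(P),P.min(0),P.max(0),P[:,2].mean())
# line fit x = a+b*y
for _ in range(3):
    b=np.polyfit(P[:,1],P[:,0],1); e=P[:,0]-np.polyval(b,P[:,1]); P=P[abs(e)<max(.0025,0*e.std())]
print('plate x=a+b y',b,e.std(),len(P),'yaw',np.degrees(np.arctan2(1,b[0])),'ymin',np.sort(P[:,1])[:6])
# px readings of the plate strip in d: middle at end and far
for n,x,y in [('endL',529,490),('endR',551,490),('farL',571,0),('farR',595,0)]:
    print(n,world(f1,310+(x-425)/5,y/5,z=.029).round(4))
E
```

```text
d knobend [ 0.6505 -0.1323  0.0155]
d knobL [ 0.6446 -0.1273  0.0155]
d hRfront [ 0.6238 -0.0496  0.018 ]
d hLfront [ 0.6099 -0.0544  0.018 ]
d hRback [ 0.648  -0.1143  0.018 ]
d hLback [ 0.637 -0.116  0.018]
d throat0 [ 0.6025 -0.0022  0.0155]
d padtip [0.5761 0.038  0.0155]
d padback [0.5812 0.0248 0.0155]
d jawtipL [0.5575 0.0275 0.0155]
d mpad [0.6037 0.0325 0.0155]
e knobend [ 0.6502 -0.1324  0.0155]
e hRfront [ 0.6227 -0.0494  0.018 ]
e hLfront [ 0.6095 -0.054   0.018 ]
e hRback [ 0.6495 -0.116   0.018 ]
e hLback [ 0.6376 -0.12    0.018 ]
e throat0 [ 0.6043 -0.0035  0.0155]
e padtip [0.5759 0.038  0.0155]
e padback [0.5818 0.0247 0.0155]
e mpad [0.603  0.0324 0.0155]
[    0    29 12631 20199   261    94    90   117   156   412  1007  4805
  1374    47]
bench z 0.00021504056803097797 0.0007193995126839772
[    0    37 13932 24086   413    64    72    78   191   440  1295  6116
  1984    69]
bench z 0.0002612392027001889 0.000744777497057225
413 [0.57057353 0.08946004 0.02404637] [0.58858778 0.15330475 0.03095573] 0.028680999669630333
plate x=a+b y [-0.24978486  0.60993924] 0.0009257001215034556 413 yaw 104.02464158091253 ymin [0.08946004 0.08960364 0.08976691 0.08984883 0.0900448  0.09014585]
endL [0.5862 0.0891 0.029 ]
endR [0.5894 0.0902 0.029 ]
farL [0.5702 0.1524 0.029 ]
farR [0.5735 0.1535 0.029 ]
```

Run:
```python
from h import *
import pickle
from scipy.optimize import least_squares
f1,f2=pickle.load(open('w.pkl','rb'))
C=[(-.118,.009,.6503,-.13235),(.0215,0,.6034,-.0029),(.0695,.008,.576,.038),(.0545,.008,.5815,.0248)]
H=[]
for f,r,c in [(f1,(150,380),(240,420)),(f2,(30,310),(225,400))]:
    X,_=cloud(f,r,c);H.append(X[(X[:,2]>.013)&(X[:,2]<.023)])
def topl(p,xy):
    c,s=np.cos(p[2]),np.sin(p[2]);d=xy-p[:2];return np.c_[d@[c,s],d@[-s,c]]
hy=[.009,.009]
def res(p):
    q=topl(p,np.array([[c[2],c[3]] for c in C]));e=(q-np.array([[c[0],c[1]] for c in C])).ravel()
    return np.r_[e,0]
p=least_squares(res,[.61,-.022,1.95]).x;print('pts fit',p,np.degrees(p[2]),(res(p)*1e3).round(1))
for X in H:
    for it in range(3):
        q=topl(p,X[:,:2]);m=(q[:,0]>-.1)&(q[:,0]<-.04)&(q[:,1]>-.003)&(q[:,1]<.021);q=q[m]
        bins=np.arange(-.1,-.04,.004);mid=[]
        for b in bins:
            w=q[(q[:,0]>=b)&(q[:,0]<b+.004),1]
            if len(w)>8: mid.append((b+.002,(np.percentile(w,3)+np.percentile(w,97))/2,np.ptp(np.percentile(w,[3,97]))))
    mid=np.array(mid);k=np.polyfit(mid[:,0],mid[:,1],1);print('handle: slope deg',np.degrees(k[0]),'y at -94',np.polyval(k,-.094),'at -70',np.polyval(k,-.07),'width',mid[:,2].mean())
    q=topl(p,X[:,:2]);w=q[(abs(q[:,1]-.009)<.003)&(q[:,0]<-.09),0];print('knob end',np.sort(w)[:4])
```

```text
pts fit [ 0.61129746 -0.02187034  1.98740352] 113.86983399774584 [ 1.2  0.  -1.  -0.5 -0.5  0.1  0.2  0.4  0. ]
handle: slope deg -0.167953953383364 y at -94 0.00899203560843184 at -70 0.008921683220953103 width 0.014086159608936305
knob end [-0.11756711 -0.11744387 -0.11691327 -0.11671284]
handle: slope deg -0.06592722889534931 y at -94 0.009169285848495686 at -70 0.00914167031543313 width 0.01401870877558838
knob end [-0.11773746 -0.11740901 -0.11733212 -0.11692852]
```

```bash
cat >> h.py <<'E'
PL=np.array([.6113,-.0219,1.986]); E=np.array([.5877,.0893]); PY=1.8165
def rot(a): return np.array([[np.cos(a),-np.sin(a)],[np.sin(a),np.cos(a)]])
def onplate(x,y): return E+rot(PY)@[x,y]          # plate frame -> world
def toplate(p): return rot(-PY)@(np.array(p[:2])-E)
def st(msg=''):
    s=robot.sense(); print(msg,'t',round(s['t'],2),'tcp',s['tcp_pos'].round(4),'F',s['wrist_force'].round(2),'op',round(s['opening'],3),'gf',np.round(s['gripper_force'],1)); return s
E
python3 - <<'E'
from h import *
xy=PL[:2]+rot(PL[2])@[-.092,.009]; o=[np.pi,0,PL[2]]; print(xy)
eoat.grip(.38,30)
robot.goto([*xy,.08],o); st()
robot.move_straight([*xy,.0125],vel=.06,contact_N=6); st('down')
eoat.grip(0.0,80); st('grip')
p=robot.sense()['tcp_pos']
robot.move_straight([xy[0],xy[1],p[2]+.002],vel=.02); robot.sleep(.2)
for _ in range(4): st('lift'); robot.sleep(.05)
f=grab_frame('scene'); g=grab_frame('side')
a=cv2.resize(f['image'][150:350,260:440,::-1],None,fx=2.5,fy=2.5,interpolation=cv2.INTER_CUBIC)
cv2.imwrite('pics/f.png',a)
E
```

```text
[ 0.64017531 -0.10971353]
 t 5.22 tcp [ 0.6412 -0.11    0.0808] F [0.49 0.31 0.73] op 0.382 gf 0.0
down t 6.49 tcp [ 0.6405 -0.1098  0.013 ] F [-0.1  -0.95  1.2 ] op 0.381 gf 0.0
grip t 6.8 tcp [ 0.6404 -0.11    0.0133] F [-1.68  0.45  5.12] op 0.138 gf 81.1
lift t 7.29 tcp [ 0.6398 -0.1095  0.0147] F [-0.92 -0.02 -4.08] op 0.139 gf 79.9
lift t 7.34 tcp [ 0.6399 -0.1096  0.0148] F [ 0.22  0.42 -4.04] op 0.142 gf 79.9
lift t 7.39 tcp [ 0.64   -0.1097  0.0149] F [ 0.79 -0.83 -4.28] op 0.142 gf 79.9
lift t 7.44 tcp [ 0.6401 -0.1097  0.015 ] F [-0.44 -0.26 -3.65] op 0.142 gf 79.9
```

View pics/f.png

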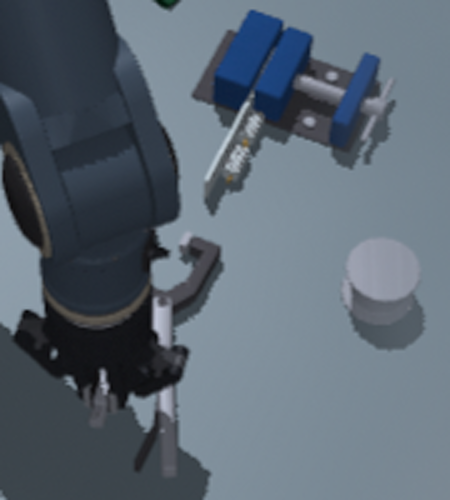

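Pliers held and lifted (about 4 N of weight), jaws free of everything. Force noise is about ±1 N, so I average. Next: align, enter with the fixed jaw 6 mm off, then feel sideways.

```bash
cat >> h.py <<'E'
def avg(n=8):
    F=[];T=[]
    for _ in range(n):
        s=robot.sense();F.append(s['wrist_force']);T.append(s['torque']);robot.sleep(.02)
    F=np.mean(F,0);f=rot(-PY)@F[:2];return np.array([f[0],f[1],F[2],np.mean(T,0)[2]]),s
O=[np.pi,0,PY]
def tgt(px,py,z=.015): return [*onplate(px-.092,py+.009),z]   # TCP for pliers origin at plate (px,py)
E
python3 - <<'E'
from h import *
robot.move_straight(tgt(-.088,-.0005),vel=.05,attitude=O); robot.sleep(.2)
b0,s=avg(12);print('free',b0.round(2))
robot.move_straight(tgt(-.052,-.0005),vel=.04);robot.sleep(.2)
b,s=avg(15);print('in',b.round(2),toplate(s['tcp_pos'])*1e3)
py=-.0005
while py>-.0125:
    py-=.0006
    robot.move_straight(tgt(-.052,py),vel=.02)
    a,s=avg(6);d=a-b;print(round(py*1e3,1),d.round(2),(toplate(s['tcp_pos'])*1e3).round(2))
    if abs(d[3])>.12 or abs(d[1])>1.5: break
st()
E
```

```text
free [ 0.2   0.02 -4.01  0.  ]
in [ 0.18  0.15 -4.16  0.01] [-144.1000966     8.52721861]
-1.1 [ 0.05 -0.27  0.03 -0.03] [-143.95    7.88]
-1.7 [-0.04 -0.18 -0.04 -0.02] [-144.     7.3]
-2.3 [-0.44 -0.48  0.09 -0.  ] [-144.01    6.68]
-2.9 [-0.21  0.04 -0.05 -0.02] [-144.02    6.11]
-3.5 [-0.11 -0.03  0.16 -0.01] [-143.99    5.48]
-4.1 [-0.24 -0.57  0.08 -0.01] [-143.97    4.89]
-4.7 [-0.43 -0.34 -0.3  -0.03] [-144.03    4.28]
-5.3 [-0.19 -0.5  -0.16 -0.02] [-143.99    3.68]
-5.9 [-0.35 -0.2  -0.25 -0.01] [-143.97    3.06]
-6.5 [-0.41  0.33  0.14  0.07] [-143.99    2.63]
-7.1 [-0.37  1.5   0.44  0.21] [-144.      2.23]
 t 14.05 tcp [ 0.6206 -0.0509  0.0149] F [-1.42 -1.12 -3.16] op 0.137 gf 79.9
```

Run:
```python
from h import *
py=-.0062
robot.move_straight(tgt(-.052,py),vel=.02);robot.sleep(.15)
b,s=avg(12);print('base',b.round(2))
px=-.052
for px in (-.044,-.036,-.030,-.026):
    if robot.move_straight(tgt(px,py),vel=.03,contact_N=5): print('HIT');
    a,s=avg(5);print(px,(a-b).round(2))
    if abs(a-b)[:2].max()>2.5: break
else:
    while px>-.03 and px<-.017:
        px+=.0004
        robot.move_straight(tgt(px,py),vel=.01)
        a,s=avg(6);d=a-b;print(round(px*1e3,1),d.round(2),(toplate(s['tcp_pos'])*1e3).round(2))
        if d[0]<-4.2 or abs(d[1])>3: break
st()
```

```text
base [-0.01  0.78 -4.32  0.1 ]
-0.044 [ 0.08 -0.75  0.03 -0.05]
-0.036 [-0.19 -0.6   0.68 -0.08]
-0.03 [ 0.05 -0.86 -0.37 -0.06]
-0.026 [ 0.16 -0.74 -0.13 -0.07]
-25.6 [-0.1  -0.69 -0.3  -0.08] [-117.68    2.78]
-25.2 [-0.32 -0.76  0.41 -0.06] [-117.15    2.78]
-24.8 [ 0.21 -0.83  0.19 -0.06] [-116.73    2.79]
-24.4 [-0.37 -0.38  0.02 -0.08] [-116.34    2.82]
-24.0 [ 0.16 -0.53  0.03 -0.1 ] [-115.98    2.8 ]
-23.6 [ 0.1  -0.68 -0.01 -0.07] [-115.57    2.81]
-23.2 [ 0.07 -0.48 -0.05 -0.08] [-115.16    2.78]
-22.8 [-0.3  -0.56  0.13 -0.07] [-114.76    2.78]
-22.4 [ 0.07 -0.71  0.28 -0.07] [-114.33    2.81]
-22.0 [ 0.08 -0.7   0.21 -0.07] [-113.97    2.8 ]
-21.6 [-0.24 -0.58  0.31 -0.07] [-113.68    2.82]
-21.2 [-1.43 -0.97  0.68 -0.07] [-113.62    2.83]
-20.8 [-3.36 -0.5  -0.05 -0.05] [-113.51    2.83]
-20.4 [-4.96 -0.03  0.03 -0.03] [-113.48    2.82]
 t 21.35 tcp [ 0.6126 -0.0215  0.0152] F [ 0.24 -4.95 -3.93] op 0.14 gf 79.9
```

Throat touched at px = -21.5 mm, exactly as predicted, and it now bears with 5 N. Next I lower onto the bench, let go and squeeze both handles, keeping the net lateral wrist force at zero so the fixed handle stays put.

```bash
cat >> h.py <<'E'
def T(x,y,z): return [*onplate(-.0215+x,-.0062+y),z]   # pliers-frame point (seated) -> TCP target
def W(op): return .076*np.sin(np.radians(34)*op)       # half width between the pads
E
python3 - <<'E'
from h import *
robot.move_straight(tgt(-.0204,-.0062,.0134),vel=.02); a,s=avg(6);print('low',a.round(2))
robot.move_straight(tgt(-.0210,-.0062,.0134),vel=.02)
eoat.grip(.36,30); st('open')
robot.move_straight(tgt(-.0212,-.0062,.05),vel=.15)
eoat.grip(.85)
y=.016+.002-W(.85)
robot.move_straight(T(-.088,y,.05),vel=.15); robot.sleep(.2); b,s=avg(12); print('base',b.round(2))
print('hit',robot.move_straight(T(-.088,y,.0110),vel=.06,contact_N=8)); robot.sleep(.1)
a,s=avg(8);print((a-b).round(2)); st()
np.save('b.npy',b)
f=grab_frame('wrist');cv2.imwrite('pics/g.png',f['image'][:,:,::-1])
E
```

```text
low [-4.93  1.35 -1.6   0.14]
open t 22.27 tcp [ 0.6126 -0.0194  0.0135] F [-0.36  0.36 -0.91] op 0.359 gf 0.0
base [-0.13 -0.05  0.25 -0.  ]
hit False
[-0.13  0.15 -0.06  0.01]
 t 24.92 tcp [ 0.6388 -0.0108  0.0114] F [ 0.79  0.55 -0.25] op 0.847 gf 0.0
```

View pics/g.png

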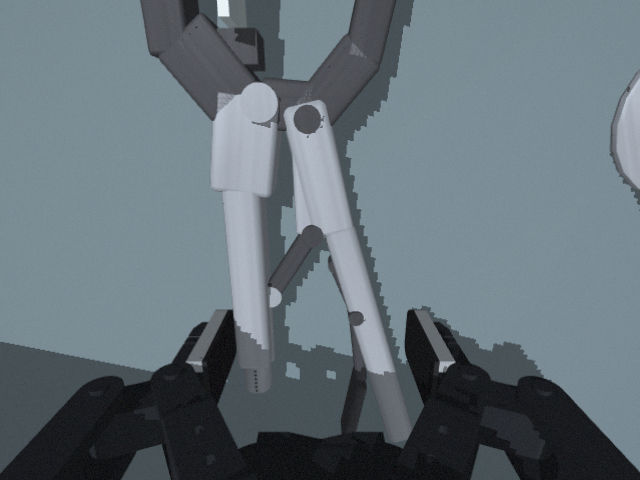

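The wrist view shows the left pad just outside the fixed handle (235,340) and the right pad outside the moving handle (415,340). The plate is in the mouth at (230,10). Now I squeeze.

Run:
```python
from h import *
b=np.load('b.npy'); op=.85; y=.016+.002-W(op)
# bring the fixed finger up to its handle
for i in range(8):
    y-=.0004; robot.move_straight(T(-.088,y,.011),vel=.02); a,s=avg(6); d=a-b
    print('touch',round(y*1e3,1),d[1].round(2),d[3].round(3))
    if d[1]>.7: break
c=y+W(op)-.0002     # fixed pad's face, kept put
gfm=0
while op>.36:
    op-=.02; 
    robot.move_straight(T(-.088,c-W(op),.011),vel=.04); eoat.grip(op,30)
    a,s=avg(4); d=a-b
    c+=np.clip(d[1]*.12e-3,-.0004,.0004)
    g=float(np.max(s['gripper_force']))
    print(round(op,2),round(s['opening'],3),'Fy',d[1].round(2),'Fx',d[0].round(2),'g',round(g,1),'c',round(c*1e3,2))
    if (op<.47 and g>16) or s['opening']-op>.03: break
st()
```

```text
touch -19.1 0.16 0.018
touch -19.5 0.12 0.02
touch -19.9 0.45 0.027
touch -20.3 0.27 0.009
touch -20.7 1.54 0.019
0.83 0.833 Fy 1.12 Fx -0.15 g 0.7 c 15.93
0.81 0.809 Fy 0.32 Fx -0.13 g 0.2 c 15.97
0.79 0.787 Fy 0.01 Fx -0.0 g 0.0 c 15.97
0.77 0.772 Fy 0.19 Fx 0.1 g 0.0 c 16.0
0.75 0.757 Fy 0.22 Fx 0.14 g 4.9 c 16.02
0.73 0.731 Fy -0.76 Fx 0.17 g 6.0 c 15.93
0.71 0.708 Fy -1.39 Fx -0.26 g 6.6 c 15.76
0.69 0.691 Fy -0.81 Fx 0.32 g 7.5 c 15.67
0.67 0.671 Fy -0.6 Fx -0.25 g 10.1 c 15.6
0.65 0.659 Fy -1.35 Fx 0.26 g 10.8 c 15.43
0.63 0.636 Fy -1.36 Fx 0.38 g 9.9 c 15.27
0.61 0.616 Fy -0.63 Fx 0.36 g 9.9 c 15.2
0.59 0.592 Fy -1.31 Fx 0.1 g 10.1 c 15.04
0.57 0.576 Fy -1.3 Fx 0.19 g 10.1 c 14.88
0.55 0.553 Fy -1.83 Fx 0.02 g 9.5 c 14.66
0.53 0.532 Fy -2.21 Fx 0.05 g 8.8 c 14.4
0.51 0.513 Fy -3.54 Fx -0.76 g 5.6 c 14.0
0.49 0.489 Fy -3.46 Fx -0.83 g 2.8 c 13.6
0.47 0.47 Fy 0.11 Fx 0.3 g 0.0 c 13.61
0.45 0.454 Fy 0.05 Fx 0.2 g 0.0 c 13.62
0.43 0.431 Fy -0.57 Fx 0.45 g 0.3 c 13.55
0.41 0.415 Fy -1.4 Fx -0.31 g 4.7 c 13.38
0.39 0.396 Fy -2.55 Fx -0.78 g 24.4 c 13.08
 t 38.98 tcp [ 0.6249 -0.0145  0.0114] F [ 3.32 -0.82  3.32] op 0.394 gf 24.4
```

Snapped over centre at opening 0.48 and then firm against the stop. Letting go now and looking at the tail during the hands-off hold.

Run:
```python
from h import *
import pickle
s=robot.sense();c=.0131
eoat.grip(.62)
t0=robot.sense()['t']
robot.move_straight(T(-.088,c-W(.39),.05),vel=.15)
robot.move_straight(T(-.138,-.004,.05),vel=.15); eoat.grip(.55); robot.sleep(.15)
f=grab_frame('wrist'); b,_=avg(12); np.save('b.npy',b)
robot.sleep(max(0,t0+2.2-robot.sense()['t'])); st()
pickle.dump(f,open('r.pkl','wb'));cv2.imwrite('pics/h.png',f['image'][:,:,::-1])
```

```text
t 41.51 tcp [ 0.6364 -0.0629  0.05  ] F [ 0.01 -0.54 -0.02] op 0.551 gf 0.0
```

View pics/h.png

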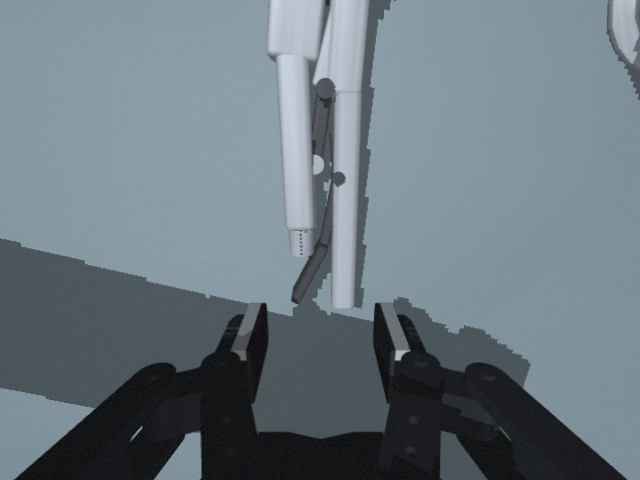

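Locked: the handles are parallel, the moving handle's end is at (343,305), the tail tip at (296,300) and the knob end at (301,256). I convert these to the pliers' frame, then pinch.

Run:
```python
from h import *
import pickle
f=pickle.load(open('r.pkl','rb'))
for n,u,v,z in [('knobend',301,257,.015),('fixL front',277,60,.018),('fixL back',288,228,.018),('fixR front',308,60,.018),('fixR back',313,228,.018),('movend',343,307,.018),('mov outer',355,300,.018),('mov inner',331,300,.018),('tail outer',292,297,.017),('tail mid up',318,250,.017),('bend',318,245,.017)]:
    p=toplate(world(f,u,v,z=z))-[-.0215,-.0062]; print(n,(p*1e3).round(1))
```

```text
knobend [-117.4    4.1]
fixL front [-30.5  12.3]
fixL back [-101.7    9.8]
fixR front [-30.5  -0.3]
fixR back [-101.6   -2. ]
movend [-143.4  -17.1]
mov outer [-139.4  -23. ]
mov inner [-139.5  -10.9]
tail outer [-138.3    8.9]
tail mid up [-113.    -4.3]
bend [-110.4   -4.3]
```

Run:
```python
from h import *
import pickle
b=np.load('b.npy'); op=.40; c=-.0240
eoat.grip(.5,20)
robot.move_straight(T(-.136,c+W(.5),.012),vel=.08,contact_N=8)
while op>.18:
    op-=.02
    robot.move_straight(T(-.136,c+W(op),.012),vel=.05); eoat.grip(op,25)
    a,s=avg(3); d=a-b; g=float(np.max(s['gripper_force']))
    print(round(op,2),round(s['opening'],3),'Fy',d[1].round(2),'Fx',d[0].round(2),'g',round(g,1),'c',round(c*1e3,2))
    c+=np.clip(d[1]*.15e-3,-.0004,.0004)
    if s['opening']-op>.035 : break
st('pressed')
eoat.grip(1.0); st('opened')
robot.move_straight(T(-.136,c+W(.3)-.016,.012),vel=.1)
robot.move_straight(T(-.136,c+W(.3)-.016,.08),vel=.2)
robot.move_straight(T(-.100,.004,.1),vel=.2); robot.sleep(.2)
f=grab_frame('wrist'); st()
pickle.dump(f,open('r2.pkl','wb'));cv2.imwrite('pics/i.png',f['image'][:,:,::-1])
```

```text
0.38 0.38 Fy 1.39 Fx -0.15 g 0.6 c -24.0
0.36 0.356 Fy 1.4 Fx -1.44 g 3.2 c -23.79
0.34 0.344 Fy 0.28 Fx -2.34 g 7.0 c -23.58
0.32 0.315 Fy -1.25 Fx -4.41 g 6.2 c -23.54
0.3 0.302 Fy -1.03 Fx -5.26 g 6.4 c -23.73
0.28 0.281 Fy -1.61 Fx -5.69 g 5.6 c -23.88
0.26 0.263 Fy -2.52 Fx -5.76 g 5.3 c -24.12
0.24 0.24 Fy -3.66 Fx -5.6 g 5.4 c -24.5
0.22 0.226 Fy -3.32 Fx -5.93 g 16.0 c -24.9
0.2 0.214 Fy -2.58 Fx -5.7 g 24.6 c -25.3
0.18 0.21 Fy -0.19 Fx -4.75 g 24.7 c -25.69
pressed t 48.1 tcp [ 0.6491 -0.0578  0.0122] F [ 0.99 -4.41  5.55] op 0.211 gf 24.7
opened t 48.76 tcp [ 0.6489 -0.0574  0.0119] F [-0.95  0.89  0.28] op 1.002 gf 0.0
 t 50.17 tcp [ 0.6196 -0.0287  0.0994] F [-0.21 -0.53  0.21] op 1.0 gf 0.0
```

View pics/i.png

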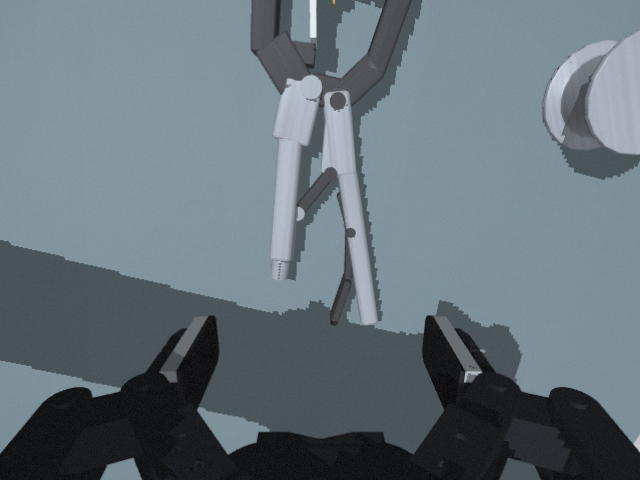

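Released: the pliers are sprung open and still around the plate (plate at (312,15), throat lug at (305,50), knob end at (281,278)). I fit the fixed handle for the regrasp.

Run:
```python
from h import *
import pickle
f=pickle.load(open('r2.pkl','rb'))
for n,u,v,z in [('knobend',281,279,.015),('L front',278,145,.018),('R front',302,145,.018),('L back',272,255,.018),('R back',293,255,.018),('throat tip',316,42,.0155),('rear mov',370,323,.018),('padface?',316,38,.018)]:
    print(n,((toplate(world(f,u,v,z=z))-[-.0215,-.0062])*1e3).round(1))
X,_=cloud(f,(130,300),(255,320)); X=X[(X[:,2]>.013)&(X[:,2]<.023)]
q=rot(-PY)@(X[:,:2]-E).T; q=(q-np.array([[-.0215],[-.0062]])).T
mid=[]
for b in np.arange(-.1,-.04,.004):
    w=q[(q[:,0]>=b)&(q[:,0]<b+.004),1]; 
    if len(w)>8:
        lo,hi=np.percentile(w,[3,97]); mid.append((b+.002,(lo+hi)/2,hi-lo))
mid=np.array(mid);print((mid*1e3).round(1)); g=mid[abs(mid[:,2]-.014)<.002]
k=np.polyfit(g[:,0],g[:,1],1);print(np.degrees(k[0]),k[0],np.polyval(k,-.092)*1e3)
```

```text
knobend [-114.8   28.5]
L front [-30.   26.9]
R front [-30.   13.2]
L back [-96.9  33.2]
R back [-96.9  20. ]
throat tip [22.3  5. ]
rear mov [-145.8  -30.8]
padface? [23.7  4.9]
[[-98.   27.8  12.7]
 [-94.   27.7  13.8]
 [-90.   27.2  13.1]
 [-86.   26.8  13.6]
 [-82.   26.3  13.1]
 [-78.   26.   13.4]
 [-74.   23.   17.5]
 [-70.   22.8  17.6]
 [-66.   20.9  19.8]
 [-62.   19.1  23.3]
 [-58.   17.3  25.1]
 [-54.   17.3  25.1]
 [-50.   22.5  13.1]
 [-46.   22.1  13.4]
 [-42.   21.7  13. ]]
-6.557829151744192 -0.114455710481203 27.400013774472846
```

Run:
```python
from h import *
o=[np.pi,0,PY-.11]
eoat.grip(.38)
robot.move_straight(T(-.092,.0274,.05),vel=.15,attitude=o)
robot.move_straight(T(-.092,.0274,.0125),vel=.07,contact_N=8)
eoat.grip(0.,80); st('grip')
robot.move_straight(T(-.092,.0276,.0143),vel=.02); robot.sleep(.1); b,_=avg(6)
for dx in (-.006,-.02,-.04,-.064):
    h=robot.move_straight(T(-.092+dx,.0278,.0143),vel=.035,contact_N=6); a,s=avg(4); print(dx,h,(a-b).round(2))
    if h: break
st()
```

```text
grip t 52.24 tcp [ 0.5948 -0.0261  0.0131] F [-0.84 -0.38  4.06] op 0.137 gf 79.2
-0.006 False [ 0.48 -0.16 -0.35 -0.01]
-0.02 False [ 0.61  0.19 -0.49 -0.02]
-0.04 False [ 0.39 -0.37 -0.72 -0.02]
-0.064 False [ 0.25  0.05 -1.3  -0.01]
 t 55.39 tcp [ 0.6099 -0.0879  0.0143] F [ 0.17 -0.89 -3.84] op 0.14 gf 78.3
```

Run:
```python
from h import *
robot.move_straight(T(-.092-.064,.0278,.0126),vel=.02,contact_N=6); st('low')
eoat.grip(.36); 
robot.move_straight(T(-.092-.064,.0278,.13),vel=.15); robot.sleep(.2); st()
f=grab_frame('wrist')
a=f['image'][:,:,::-1]; cv2.imwrite('pics/j.png',a)
X,_=cloud(f,(0,300),(200,440)); print(np.histogram(X[:,2],np.arange(-.002,.03,.004))[0])
```

```text
low t 55.64 tcp [ 0.6102 -0.088   0.0131] F [-0.66 -0.09  1.61] op 0.141 gf 78.9
 t 57.1 tcp [ 0.6093 -0.088   0.1289] F [ 0.03 -0.14  0.03] op 0.359 gf 0.0
[54777   637   378  1134 11418  3317     0]
```

View pics/j.png

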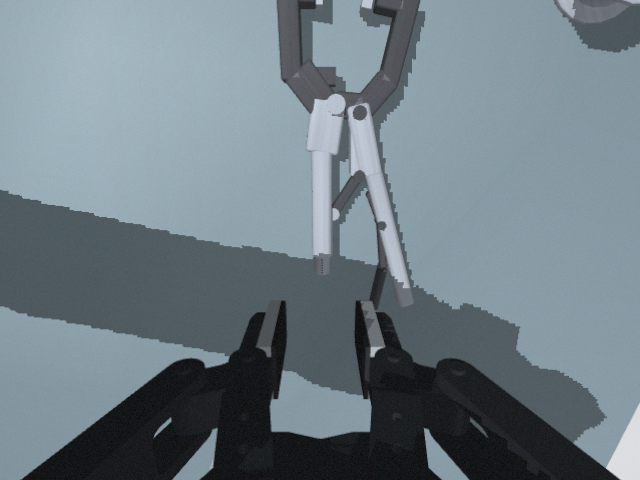

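The pliers lie open and flat, jaws at (345,5) clear of the plate, with the fingers off. Throat tip is at (335,67). The throat was withdrawn 64 mm, past the 53 mm required, so I hand in.

Run:
```python
from h import *
print(robot.close_job())
```

```text
the job is handed in; nothing more can be done
None
```

The job is handed in at about 57 s on the robot's clock: the pliers were seated at about 5 N, locked, left hands-off for 2 s, released, and laid open and flat with the throat about 64 mm back from the plate's end. No verdict came back, and I did not measure the resistor's final seating or the plate's position directly.

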